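# Face up the mixed-up display trays

## Task

Customers have mixed up the front row of the display trays: the small oil bottle, the dropper bottle and the tablet jar in the front bays each stand in front of the wrong stock. Put each of the three back upright in the middle of the front bay of the tray that holds its own kind, using the empty tray or any free spot on the counter to park one meanwhile. Set them down without dropping or tipping them over, and leave the stock behind the fences standing where it is.

Things in the scene. Friction and masses are not known exactly. Their poses are not given: they have to be found in the camera images.
- front_oil: the misplaced small oil bottle: round amber glass, 74 tall; body 30 dia up to 46 above its base, sloping shoulder, white screw cap 23 dia from 54 to 74; about 55 g (sizes in mm). It stands upright in the front bay of a wrong tray. Origin: centre of its underside, z up; it is round, so its yaw means nothing.
- front_dropper: the misplaced dropper bottle: round amber glass, 108 tall; body 38 dia up to 58 above its base, shoulder, black collar 24 dia from 70 to 85, thin rigid black bulb about 15 dia above it; about 120 g (sizes in mm). It stands upright in the front bay of a wrong tray. Origin: centre of its underside, z up; it is round, so its yaw means nothing.
- front_jar: the misplaced tablet jar: round white plastic, 92 tall; body 52 dia up to 62 above its base, white screw cap 46 dia from 71 to 92; about 110 g (sizes in mm). It stands upright in the front bay of a wrong tray. Origin: centre of its underside, z up; it is round, so its yaw means nothing.
- tray_oil: Fixed cream steel tray, 212 x 90 mm. Origin under the middle of its front bay, at counter height; x to its back, y left, z up. Deck at z = 4 mm; walls 3 mm thick, up to 20 mm; front bay 84 x 84 mm inside, x and y -42 to 42 mm; wire fence 18 mm high at x = 44. Two oil bottles stand behind the fence at x = 82 and 138 mm: home of that kind.
- tray_dropper: Fixed cream steel tray, 212 x 90 mm. Origin under the middle of its front bay, at counter height; x to its back, y left, z up. Deck at z = 4 mm; walls 3 mm thick, up to 20 mm; front bay 84 x 84 mm inside, x and y -42 to 42 mm; wire fence 18 mm high at x = 44. Two dropper bottles stand behind the fence at x = 82 and 138 mm: home of that kind.
- tray_jar: Fixed cream steel tray, 212 x 90 mm. Origin under the middle of its front bay, at counter height; x to its back, y left, z up. Deck at z = 4 mm; walls 3 mm thick, up to 20 mm; front bay 84 x 84 mm inside, x and y -42 to 42 mm; wire fence 18 mm high at x = 44. Two tablet jars stand behind the fence at x = 82 and 138 mm: home of that kind.
- tray_empty: Fixed cream steel tray, 212 x 90 mm. Origin under the middle of its front bay, at counter height; x to its back, y left, z up. Deck at z = 4 mm; walls 3 mm thick, up to 20 mm; front bay 84 x 84 mm inside, x and y -42 to 42 mm; wire fence 18 mm high at x = 44. No stock behind the fence, nothing in it: free at the start.
- stock_oil: bystander, loose: the first of the two oil bottles of stock behind the fence of tray_oil, same size and look as front_oil. Origin: centre of its underside, z up.
- stock_dropper: bystander, loose: the first of the two dropper bottles of stock behind the fence of tray_dropper, same size and look as front_dropper. Origin: centre of its underside, z up.
- stock_jar: bystander, loose: the first of the two tablet jars of stock behind the fence of tray_jar, same size and look as front_jar. Origin: centre of its underside, z up.
Mind the look-alikes: they are no part of the job. What is shaped like the front_jar but red is not meant.

How it is judged:
By the outcome, as a careful person would: the job done as asked, in the order asked, and still so for the second after the job is handed in, with the robot touching nothing.
It also fails if it takes over 120 s, if anything falls off the work surface, if the arm or the gripper's body presses on something with over 40 N, if the wrist force passes 120 N, or if a joint passes its speed limit or range.

## Robot

A 7-joint arm with a two-finger parallel gripper is mounted at the origin on the work surface. World frame = base frame: x ahead of the robot, y to its left, z up, the work surface at z = 0. Lengths are in m, angles in rad, forces in N, time in s.
With the tool pointing down it reaches from about 0.425 to 0.875 m from the base axis. Payload 4.7 kg.
Tool frame: the origin (TCP) lies midway between the tips of the shut fingers; the grasp point (between the pads) lies 19 mm behind it; z points along the fingers, y is the direction in which the jaws open and shut (so a half turn about z gives the same grasp; the last joint's range is limited). The gripper opens to 85 mm and grips with 20 to 120 N. Pads are 22 mm wide; open, the fingers measure 114 mm over their backs; the gripper's body (76 mm by 85 mm) begins 54 mm behind the grasp point. The pads swing forward as they close: fully open they stand 13 mm farther back than shut.
Start: joints at [-1.185, 0.321, -0.07, 1.45, 0.023, 1.371, -0.057], TCP at [0.236, 0.606, 0.231] pointing down, gripper open.
Joint ranges: [-2.86, 2.86], [-0.3, 2.09], [-1.38, 1.24], [0.06, 2.45], [-1.56, 4.7], [0.09, 2.05], [-2.69, 2.69]. Speed limits (rad/s): [2.57, 2.57, 3.14, 3.14, 3.14, 3.14, 3.14].

## Interface

Orientations are given as a unit quaternion [x, y, z, w].
In Python, from workcell import arm gives the robot as it stands.
- The arm moves only by the tool apply_moves, never from a script. Its argument "plan" is a list of rows, each a list of 7 numbers: the turn, a rotation vector about the world's x, y, z in rad, then the shift along the world's x, y, z in mm, then the gripper's target within -1 to 1 (shut at 1, half-way at 0, fully open at -1). In form: [[wx, wy, wz, x, y, z, claw], ...]. A call has 1 to 8 rows; each row shifts and turns the commanded pose from where the row before left it; what a row does not reach is not made up. A row lasts 1/12 s, in which the tool goes at most 41.7 mm and 7.16 degrees, less where a joint would pass 70% of its speed; a pose out of reach is approached as far as the arm can. A call is refused whole if a number of a shift passes 41.7 or a number of a turn 0.125, either way. A call with a gripper value outside its range is refused whole. The fingers move at their own pace and stop on an object; "force" is the grip in N (left out, the last holds). Time passes only in rows, so rows that do not move let the fingers close. It gives the time, the measured TCP pose, the force and the opening at its end, in the units of the state.
- arm.observe(): the state, without advancing time (a new reading comes with each control period).
- arm.read_camera(name): name is "scene" or "top" or "wrist"; returns a dict with "img" (420x560x3 uint8, red, green, blue), "intrinsics" (3x3 intrinsics, pixels), "R" (3x3) and "t" (3): a world point X has camera coordinates R X + t; the wrist camera has in their place "mount" (4x4, takes a point from camera to tool coordinates, whose origin is the TCP and whose axes are the flange's). Camera axes: x right, y down, z forward; pixel columns grow to the right and rows downward; lengths in m; the calibration is good to about 2 mm. A picture is of the moment at which its call begins: read the wrist's pose just before it. There is no depth.
- arm.hand_in(): hands the job in, once; it reports no verdict.
The state is a dict: "clock": time; "q": joint angles; "joint_vel": joint speeds; "tau": joint torques, N m; "ee_pos": TCP position; "tool_rot": TCP orientation; "contact_force": force on the tool from outside, world axes, zero at the start; "moment": the same for the moment, N m; "finger_gap": finger opening in m.
Only numpy, scipy, OpenCV 4.12 (cv2) and the standard library are available. Lean on these libraries where they do the work, as an engineer would, in place of code of your own. Each camera call takes 0.05 s, during which the arm holds its last target.

## Working session

There is one attempt and no reset: what is moved stays moved. The work goes in short steps, Python scripts to look and compute and a tool call to move; the robot and the scene stay as the last step left them, time stands still between calls to the robot, and variables do not carry over. Pictures are saved under pics/ and viewed, and the job is handed in when it is done.

Besides the shell and the picture viewer there is one more tool, called after "Call:" by a JSON object that holds its "name" and its "arguments". apply_moves: Moves the arm, as the interface text tells. Its arguments: {"type":"object","properties":{"plan":{"type":"array","items":{"type":"array","items":{"type":"number"}}},"force":{"type":"number"}},"required":["plan"]}

```bash
mkdir -p pics; ls; python3 - <<'E'
from workcell import arm
import cv2
s=arm.observe(); print(s)
for n in("scene","top"):
    c=arm.read_camera(n); cv2.imwrite(f"pics/{n}0.png",c["img"][:,:,::-1]); print(n,c["intrinsics"],c["R"],c["t"])
E
```

```text
pics
{'clock': 0.0, 'q': array([-1.18489138,  0.32183346, -0.07008409,  1.45170318,  0.02265269,
        1.37082808, -0.05691284]), 'joint_vel': array([ 0.00011592, -0.00110968,  0.00048591,  0.00013643,  0.00171071,
       -0.00090205,  0.00017596]), 'tau': array([ 1.09864770e-03, -4.93578494e+01, -3.81817454e-01, -3.14341950e+01,
        1.30154856e-02,  1.13228799e-02, -9.43048946e-06]), 'ee_pos': array([0.23600401, 0.6050393 , 0.2302026 ]), 'tool_rot': array([ 1.84819553e-01,  9.82771971e-01, -9.86865581e-04, -1.07561189e-04]), 'contact_force': array([ 0.38606715,  0.4515436 , -0.3406716 ]), 'moment': array([ 0.00273694,  0.01305552, -0.05905432]), 'finger_gap': 0.08495491224328967}
scene [[528.04119213   0.         284.39575903]
 [  0.         528.04119213 219.82051179]
 [  0.           0.           1.        ]] [[ 0.59422413  0.80429895  0.00094473]
 [ 0.65352702 -0.48214697 -0.58346956]
 [-0.46882846  0.3473291  -0.81213446]] [-0.30273929 -0.30000532  1.52320225]
top [[442.20770742   0.         272.42969967]
 [  0.         442.20770742 212.14063175]
 [  0.           0.           1.        ]] [[ 4.12150519e-03 -9.99611268e-01 -2.75740017e-02]
 [-9.92983381e-01 -8.32254796e-04 -1.18251058e-01]
 [ 1.18182142e-01  2.78678978e-02 -9.92600807e-01]] [0.01050686 0.5249984  0.8077874 ]
```

View pics/scene0.png

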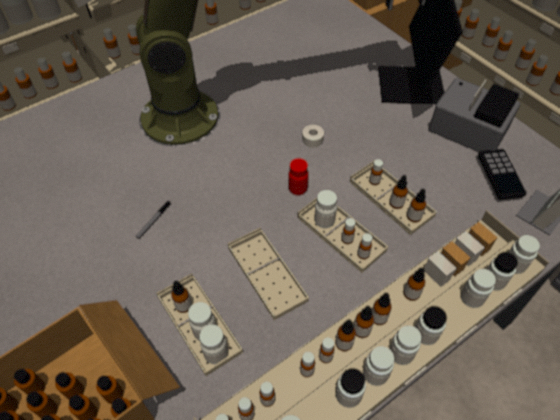

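View pics/top0.png

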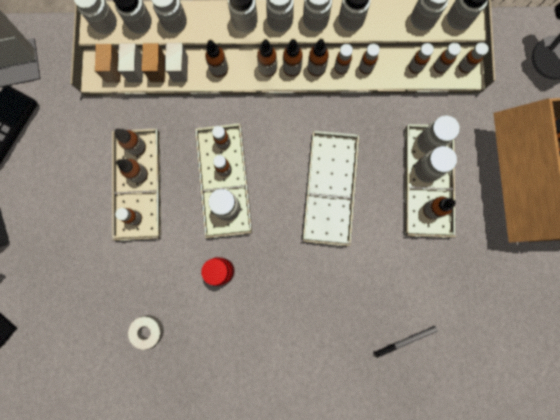

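```bash
cat > h.py <<'E'
import numpy as np,cv2
from workcell import arm
def ray(c,u,v,z):
    d=np.linalg.inv(c["intrinsics"])@np.array([u,v,1.]); R=c["R"];o=-R.T@c["t"];d=R.T@d
    return o+d*(z-o[2])/d[2]
def proj(c,X):
    p=c["intrinsics"]@(c["R"]@np.array(X)+c["t"]); return p[:2]/p[2]
E
python3 - <<'E'
from h import *
im=cv2.imread("pics/top0.png")
cr=im[110:260,90:280]; cv2.imwrite("pics/za.png",cv2.resize(cr,None,fx=4,fy=4,interpolation=cv2.INTER_CUBIC))
cr=im[110:260,290:480]; cv2.imwrite("pics/zb.png",cv2.resize(cr,None,fx=4,fy=4,interpolation=cv2.INTER_CUBIC))
E
```

```text
(no output)
```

View pics/za.png

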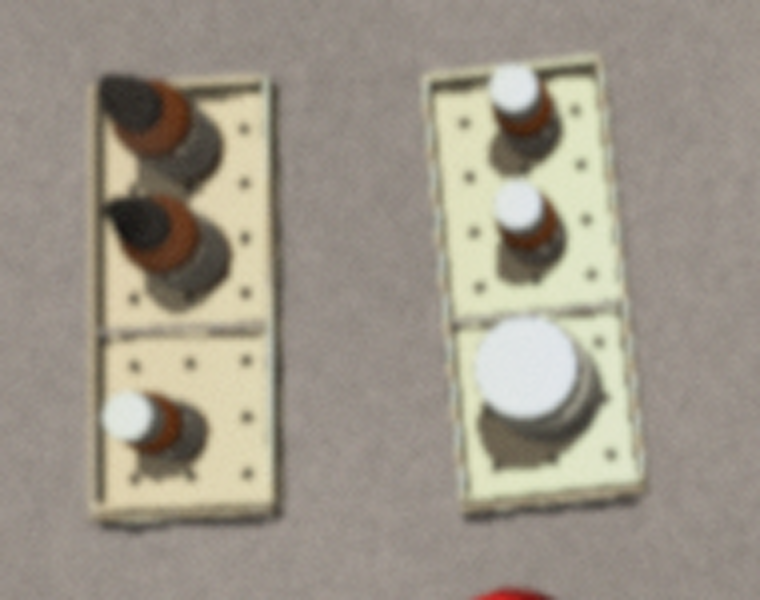

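View pics/zb.png

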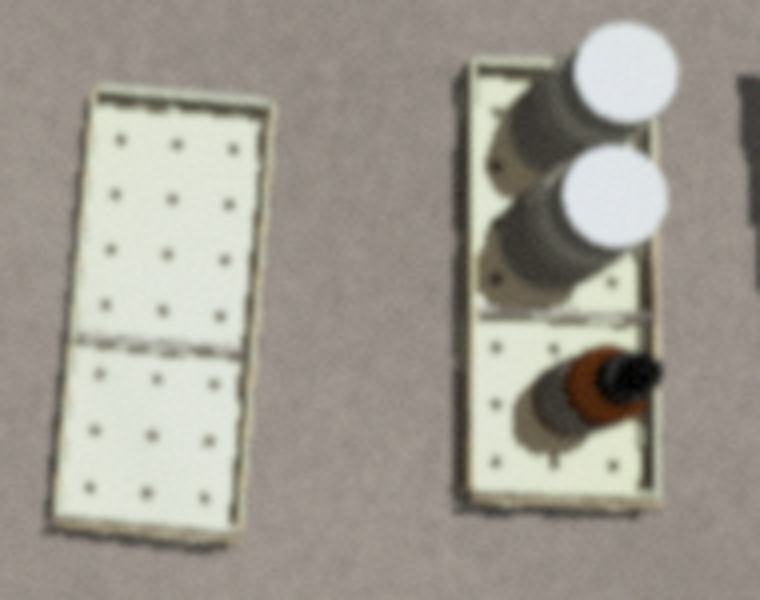

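```bash
cat >> h.py <<'E'
def top(): return arm.read_camera("top")
E
python3 - <<'E'
from h import *
c=top(); print(-c["R"].T@c["t"])
T={"dropper":(90,[(95,512),(272,510),(270,78),(97,82)]),"oil":(90,[(467,508),(645,490),(602,60),(425,75)]),
"empty":(290,[(55,522),(240,535),(273,100),(95,88)]),"jar":(290,[(470,497),(660,498),(655,62),(470,60)])}
px=lambda o,x,y:((x+.5)/4-.5+o,(y+.5)/4-.5+110)
for n,(o,P) in T.items():
    W=[ray(c,*px(o,*p),.02)[:2] for p in P]; FL,FR,BR,BL=W
    L=lambda a,b:round(1000*np.linalg.norm(a-b))
    f=(FL+FR)/2;b=(BL+BR)/2;d=(b-f)/np.linalg.norm(b-f)
    print(n,"w",L(FL,FR),L(BL,BR),"len",L(FL,BL),L(FR,BR),"yaw",np.arctan2(d[1],d[0]).round(3),"ctr",((f+b)/2-d*.061).round(4),"fromF",(f+d*.045).round(4))
print("empty hole",ray(c,*px(290,152,436),.004))
# caps
for n,o,p,z in [("oil",90,(131,415),.078),("oil stock1",90,(519,206),.078),("oil s2",90,(515,88),.078),("jar",90,(525,367),.096),("jars1",290,(614,196),.096),("jars2",290,(625,72),.096),("dropper",290,(645,371),.112),("drs1",90,(115,212),.112),("red",0,(0,0),0)]:
    print(n,ray(c,*px(o,*p),z)[:2].round(4))
S=arm.read_camera("scene"); 
for n,p,z in [("oil",(377,165),.074+.004),("jar",(326,198),.096),("dropper",(178,283),.112)]: print(n,ray(S,*p,z)[:2].round(3))
E
```

```text
[ 0.42580534 -0.01157163  0.86418176]
dropper w 86 87 len 214 214 yaw 0.041 ctr [0.5231 0.2778] fromF [0.5221 0.2778]
oil w 86 88 len 216 214 yaw 0.114 ctr [0.5294 0.1013] fromF [0.528  0.1011]
empty w 88 87 len 214 213 yaw -0.094 ctr [ 0.5152 -0.0952] fromF [ 0.5145 -0.0951]
jar w 89 89 len 214 213 yaw -0.032 ctr [ 0.5304 -0.2895] fromF [ 0.5299 -0.2895]
empty hole [ 0.5155807  -0.09512051  0.004     ]
oil [0.5169 0.2818]
oil stock1 [0.6129 0.1076]
oil s2 [0.6683 0.1105]
jar [0.5363 0.1009]
jars1 [ 0.6122 -0.2896]
jars2 [ 0.6683 -0.2967]
dropper [ 0.5323 -0.2937]
drs1 [0.6026 0.2802]
red [0.741  0.5761]
oil [0.524 0.275]
jar [0.539 0.098]
dropper [ 0.54  -0.293]
```

```bash
cat >> h.py <<'E'
def blob(im,roi,f):
    x0,y0,x1,y1=roi; s=im[y0:y1,x0:x1]; hsv=cv2.cvtColor(s,cv2.COLOR_RGB2HSV); m=f(hsv).astype(np.uint8)
    n,l,st,ce=cv2.connectedComponentsWithStats(m); k=1+np.argmax(st[1:,4]); return ce[k]+[x0,y0],st[k]
white=lambda h:(h[...,1]<28)&(h[...,2]>195)
E
python3 - <<'E'
from h import *
c=top();S=arm.read_camera("scene")
for n,cc,roi,z in [("jar",c,(200,180,250,230),.096),("jar",S,(305,185,345,230),.096),("oil",c,(110,195,150,230),.078),("oil",S,(362,152,392,182),.078),
 ("oils1",c,(205,150,240,180),.078),("oils1",S,(340,217,358,236),.078),("jars1",c,(420,145,465,180),.096),("jars1",S,(180,300,218,326),.096)]:
    p,st=blob(cc["img"],roi,white); print(n,p.round(1),st,ray(cc,*p,z)[:2].round(4))
E
```

```text
jar [220.7 200.7] [  8   9  26  25 508] [0.5374 0.1012]
jar [329. 201.] [24 16  1  1  1] [0.5504 0.0979]
oil [121.1 213.4] [  6  13  11  12 103] [0.5169 0.2842]Traceback (most recent call last):
  File "<stdin>", line 5, in <module>
  File "h.py", line 11, in blob
    n,l,st,ce=cv2.connectedComponentsWithStats(m); k=1+np.argmax(st[1:,4]); return ce[k]+[x0,y0],st[k]
                                                       ~~~~~~~~~^^^^^^^^^^
    return _wrapfunc(a, 'argmax', axis=axis, out=out, **kwds)
    return bound(*args, **kwds)
ValueError: attempt to get argmax of an empty sequence
```

Call:
{"name": "apply_moves", "arguments": {"plan": [[0,0,0.124,20,-33.6,0,-1],[0,0,0.124,20,-33.6,0,-1],[0,0,0.124,20,-33.6,0,-1],[0,0,0,20,-33.6,0,-1],[0,0,0,20,-33.6,0,-1],[0,0,0,20,-33.6,0,-1],[0,0,0,20,-33.6,0,-1],[0,0,0,20,-33.6,0,-1]], "force": 25}}

```text
clock: 0.97
ee_pos: [0.3968, 0.335, 0.2316]
tool_rot: [-0.0, 1.0, 0.0, 0.0]
contact_force: [1.3, -0.7, 0.9]
finger_gap: 0.0857
```

Call:
{"name": "apply_moves", "arguments": {"plan": [[0,0,0,20,-33.6,0,-1],[0,0,0,20,-33.6,0,-1],[0,0,0,20,-33.6,0,-1],[0,0,0,20,-33.6,0,-1],[0,0,0,20,-33.6,0,-1],[0,0,0,20,-33.6,0,-1],[0,0,0,21,-33.6,0,-1],[0,0,0,0,0,0,-1]]}}

```text
clock: 1.63
ee_pos: [0.5406, 0.0918, 0.2318]
tool_rot: [0.006, 1.0, -0.002, 0.002]
contact_force: [0.3, -0.5, 0.1]
finger_gap: 0.085
```

```bash
python3 - <<'E'
from h import *
s=arm.observe(); print(s["ee_pos"],s["tool_rot"],s["contact_force"])
c=arm.read_camera("wrist"); cv2.imwrite("pics/w1.png",c["img"][:,:,::-1]); print(c["mount"],c["intrinsics"])
E
```

```text
[0.54064182 0.09176439 0.23177304] [ 0.00613775  0.99997726 -0.00231811  0.00155883] [ 0.34099146 -0.4543874   0.09159681]
[[-1.17877493e-03 -9.59431284e-01 -2.81940103e-01  7.13373857e-02]
 [ 9.99998527e-01 -1.48262634e-03  8.64385359e-04  1.57294828e-03]
 [-1.24733018e-03 -2.81938669e-01  9.59431619e-01 -1.42956147e-01]
 [ 0.00000000e+00  0.00000000e+00  0.00000000e+00  1.00000000e+00]] [[341.95789804   0.         275.20837511]
 [  0.         341.95789804 206.66363725]
 [  0.           0.           1.        ]]
```

View pics/w1.png

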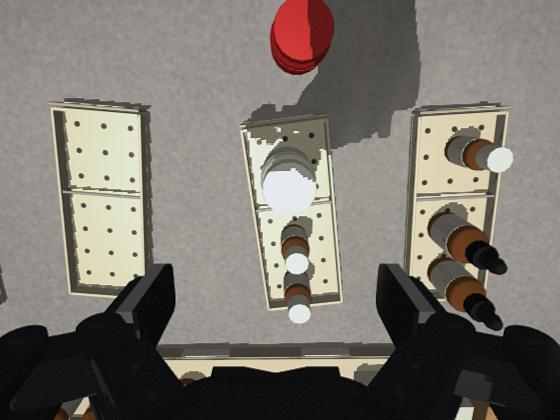

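Call:
{"name": "apply_moves", "arguments": {"plan": [[0,0,0,0,0,0,-1],[0,0,0,0,0,0,-1],[0,0,0,0,0,0,-1]]}}

```text
clock: 1.93
ee_pos: [0.5365, 0.1035, 0.2313]
tool_rot: [-0.002, 1.0, 0.0, -0.0]
contact_force: [-0.9, 0.0, -0.3]
finger_gap: 0.0855
```

```bash
cat >> h.py <<'E'
from scipy.spatial.transform import Rotation as Ro
def wrist():
    s=arm.observe(); c=arm.read_camera("wrist"); M=c["mount"]; T=np.eye(4);T[:3,:3]=Ro.from_quat(s["tool_rot"]).as_matrix();T[:3,3]=s["ee_pos"]
    W=np.linalg.inv(T@M); c["R"]=W[:3,:3];c["t"]=W[:3,3]; return c,s
E
python3 - <<'E'
from h import *
c,s=wrist(); print(s["ee_pos"],s["tool_rot"])
im=c["img"]; cv2.imwrite("pics/w2.png",im[:,:,::-1])
for n,roi,z in [("jar",(240,130,340,215),.096),("oil",(470,130,530,180),.078),("s1",(280,240,315,275),.078)]:
    p,st=blob(im,roi,lambda h:(h[...,1]<40)&(h[...,2]>200)); print(n,p,st,ray(c,*p,z).round(4))
c=top();S=arm.read_camera("scene")
p,st=blob(S["img"],(305,185,345,230),lambda h:(h[...,1]<60)&(h[...,2]>170));print(p,st,ray(S,*p,.096))
E
```

```text
[0.53649499 0.103466   0.23125016] [-1.61637387e-03  9.99998627e-01  3.14754056e-04 -1.85404155e-04]
jar [275.23114147 184.16168517] [   0    3   79   82 3513] [0.5274 0.1054 0.096 ]
oil [483.49462366 168.11612903] [  2  26  24  24 465] [0.5167 0.2876 0.078 ]
s1 [305.26       256.04181818] [ 14   0  21  35 550] [0.6006 0.1339 0.078 ]
[326.67317073 197.45365854] [ 13   5  19  15 205] [0.53911163 0.10015763 0.096     ]
```

View pics/w2.png

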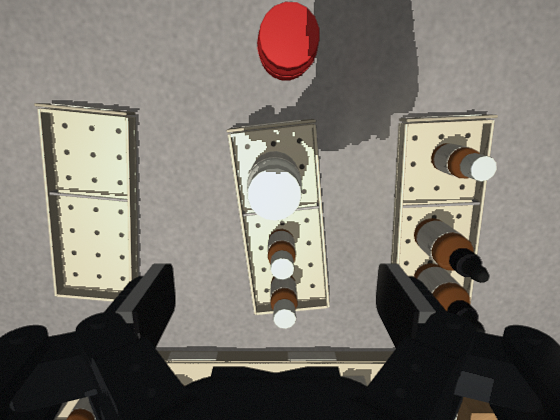

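```bash
python3 - <<'E'
from h import *
c,s=wrist(); print(s["ee_pos"])
for n,p,z in [("jar",(274,194),.096),("oil",(483,168),.078),("s1",(282,267),.078),("s2",(284,319),.078),("oilF",(-1,0),.02),("FL",(229,131),.02),("FR",(317,122),.02),("e hole",(94,153),.004),("dFL",(401,120),.02),("dFR",(494,116),.02)]:
    print(n,ray(c,*p,z)[:2].round(4))
E
```

```text
[0.53675244 0.10289224 0.23139406]
jar [0.5362 0.1038]
oil [0.5171 0.2866]
s1 [0.6124 0.1114]
s2 [0.6696 0.1138]
oilF [ 0.3725 -0.1484]
FL [0.4897 0.058 ]
FR [0.4807 0.1469]
e hole [ 0.5142 -0.0905]
dFL [0.4786 0.2313]
dFR [0.4746 0.3242]
```

Call:
{"name": "apply_moves", "arguments": {"plan": [[0,0,0,0,1,-30,-1],[0,0,0,0,0,-30,-1],[0,0,0,0,0,-30,-1],[0,0,0,0,0,-30,-1],[0,0,0,0,0,-30,-1],[0,0,0,0,0,-25,-1],[0,0,0,0,0,-20,-1],[0,0,0,0,0,0,-1]]}}

```text
clock: 2.8
ee_pos: [0.5335, 0.1023, 0.0321]
tool_rot: [-0.001, 1.0, -0.001, -0.004]
contact_force: [-0.5, 0.4, -0.4]
finger_gap: 0.0856
```

Call:
{"name": "apply_moves", "arguments": {"plan": [[0,0,0,0,0,0,-1],[0,0,0,0,0,0,0],[0,0,0,0,0,0,0.2],[0,0,0,0,0,0,0.3],[0,0,0,0,0,0,0.4],[0,0,0,0,0,0,0.5],[0,0,0,0,0,0,0.6],[0,0,0,0,0,0,1]]}}

```text
clock: 3.47
ee_pos: [0.5385, 0.103, 0.0383]
tool_rot: [-0.0, 1.0, 0.001, 0.001]
contact_force: [-2.1, -0.6, 6.9]
finger_gap: 0.0514
```

Call:
{"name": "apply_moves", "arguments": {"plan": [[0,0,0,0,0,0,1],[0,0,0,0,0,0,1],[0,0,0,0,0,0,1],[0,0,0,0,0,0,1]]}}

```text
clock: 3.8
ee_pos: [0.5385, 0.103, 0.0383]
tool_rot: [-0.0, 1.0, 0.001, 0.001]
contact_force: [-1.4, 0.2, 7.0]
finger_gap: 0.0509
```

Call:
{"name": "apply_moves", "arguments": {"plan": [[0,0,0,0,0,10,1],[0,0,0,0,0,20,1],[0,0,0,0,0,25,1],[0,0,0,0,0,25,1],[0,0,0,0,0,20,1],[0,0,0,0,0,10,1],[0,0,0,0,0,0,1],[0,0,0,0,0,0,1]]}}

```text
clock: 4.47
ee_pos: [0.537, 0.1026, 0.1463]
tool_rot: [-0.0, 1.0, 0.0, 0.0]
contact_force: [-0.5, 0.2, -1.3]
finger_gap: 0.051
```

```bash
python3 - <<'E'
from h import *
c,s=wrist(); print(s["ee_pos"],s["contact_force"]); cv2.imwrite("pics/w3.png",c["img"][:,:,::-1])
E
```

```text
[0.53699371 0.10262674 0.14628345] [-0.54106045  0.158428   -1.26563709]
```

View pics/w3.png

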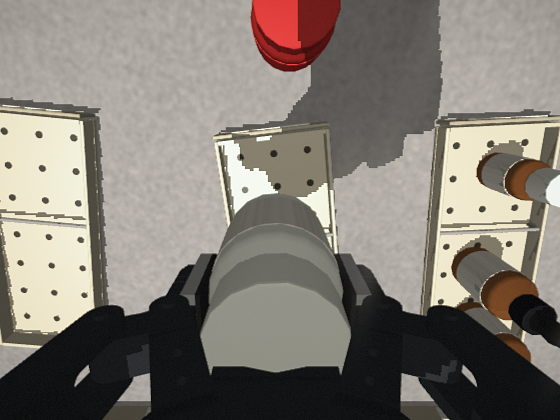

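Call:
{"name": "apply_moves", "arguments": {"plan": [[0,0,0,-1.5,-15,0,1],[0,0,0,-3,-28,0,1],[0,0,0,-4,-35,0,1],[0,0,0,-4,-38,0,1],[0,0,0,-4,-35,0,1],[0,0,0,-3,-28,0,1],[0,0,0,-2,-16,0,1],[0,0,0,0,0,0,1]]}}

```text
clock: 5.18
ee_pos: [0.5134, -0.0977, 0.1447]
tool_rot: [0.004, 1.0, -0.001, -0.002]
contact_force: [0.3, -0.7, -1.5]
finger_gap: 0.0517
```

Call:
{"name": "apply_moves", "arguments": {"plan": [[0,0,0,0,0,0,1],[0,0,0,0,0,-20,1],[0,0,0,0,0,-25,1],[0,0,0,0,0,-25,1],[0,0,0,0,0,-20,1],[0,0,0,0,0,-8,1],[0,0,0,0,0,0,1],[0,0,0,0,0,0,1]]}}

```text
clock: 5.85
ee_pos: [0.5157, -0.0914, 0.0482]
tool_rot: [-0.001, 1.0, 0.0, -0.0]
contact_force: [0.2, 0.0, -0.5]
finger_gap: 0.0512
```

```bash
python3 - <<'E'
from h import *
c,s=wrist(); print(s["ee_pos"],s["contact_force"]); cv2.imwrite("pics/w4.png",c["img"][:,:,::-1])
E
```

```text
[ 0.51572758 -0.0914383   0.04821568] [ 0.19208274  0.0226552  -0.46522078]
```

View pics/w4.png

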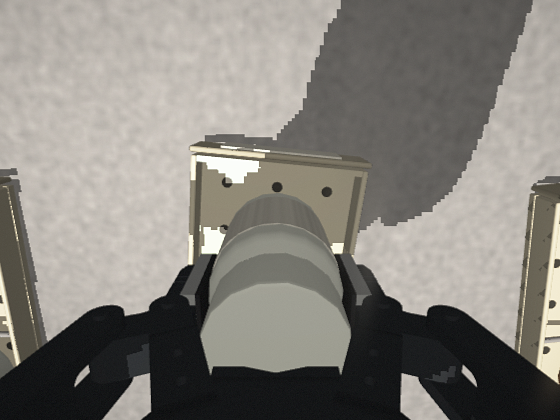

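Call:
{"name": "apply_moves", "arguments": {"plan": [[0,0,0,0,0,-3,1],[0,0,0,0,0,-3,1],[0,0,0,0,0,-2,1],[0,0,0,0,0,-1,1],[0,0,0,0,0,0,1],[0,0,0,0,0,0,1]]}}

```text
clock: 6.4
ee_pos: [0.5157, -0.0925, 0.0394]
tool_rot: [-0.0, 1.0, 0.0, 0.0]
contact_force: [0.1, 1.3, -0.7]
finger_gap: 0.0514
```

Call:
{"name": "apply_moves", "arguments": {"plan": [[0,0,0,0,0,-0.7,1],[0,0,0,0,0,0,1],[0,0,0,0,0,-0.7,1],[0,0,0,0,0,0,1],[0,0,0,0,0,0,1]]}}

```text
clock: 6.82
ee_pos: [0.5157, -0.0924, 0.0383]
tool_rot: [-0.0, 1.0, 0.0, 0.0]
contact_force: [-2.4, 0.2, 3.8]
finger_gap: 0.0512
```

Call:
{"name": "apply_moves", "arguments": {"plan": [[0,0,0,0,0,0,0.4],[0,0,0,0,0,0,0],[0,0,0,0,0,0,-0.5],[0,0,0,0,0,0,-1],[0,0,0,0,0,0,-1],[0,0,0,0,0,0,-1]]}}

```text
clock: 7.32
ee_pos: [0.5157, -0.0924, 0.0377]
tool_rot: [-0.0, 1.0, -0.0, 0.0]
contact_force: [0.5, 0.8, 0.3]
finger_gap: 0.0855
```

Call:
{"name": "apply_moves", "arguments": {"plan": [[0,0,0,0,0,15,-1],[0,0,0,0,0,30,-1],[0,0,0,0,0,40,-1],[0,0,0,0,0,40,-1],[0,0,0,0,0,40,-1],[0,0,0,0,0,20,-1],[0,0,0,0,0,0,-1]]}}

```text
clock: 7.9
ee_pos: [0.5189, -0.0929, 0.2287]
tool_rot: [-0.0, 1.0, 0.0, 0.005]
contact_force: [0.6, -0.9, -0.7]
finger_gap: 0.085
```

```bash
python3 - <<'E'
from h import *
c,s=wrist(); print(s["ee_pos"],s["contact_force"]); cv2.imwrite("pics/w5.png",c["img"][:,:,::-1])
E
```

```text
[ 0.51885562 -0.09292517  0.22868375] [ 0.60321687 -0.86552537 -0.65340183]
```

View pics/w5.png

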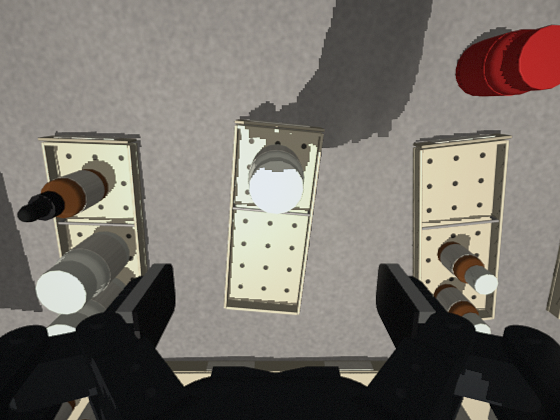

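Call:
{"name": "apply_moves", "arguments": {"plan": [[0,0,0,0,25,0,-1],[0,0,0,0,40,0,-1],[0,0,0,0,40,0,-1],[0,0,0,0,40,0,-1],[0,0,0,0,40,0,-1],[0,0,0,0,40,0,-1],[0,0,0,0,40,0,-1],[0,0,0,0,40,0,-1]]}}

```text
clock: 8.62
ee_pos: [0.5144, 0.2141, 0.2208]
tool_rot: [-0.0, 1.0, -0.001, -0.001]
contact_force: [1.6, -0.3, -0.5]
finger_gap: 0.0854
```

Call:
{"name": "apply_moves", "arguments": {"plan": [[0,0,0,1,38,0,-1],[0,0,0,0,25,0,-1],[0,0,0,0,9,0,-1],[0,0,0,0,0,0,-1],[0,0,0,0,0,0,-1],[0,0,0,0,0,0,-1],[0,0,0,0,0,0,-1]]}}

```text
clock: 9.2
ee_pos: [0.5173, 0.282, 0.2227]
tool_rot: [0.002, 1.0, -0.0, -0.0]
contact_force: [0.5, 0.3, 0.4]
finger_gap: 0.0852
```

```bash
python3 - <<'E'
from h import *
c,s=wrist(); print(s["ee_pos"],s["tool_rot"],s["q"]); cv2.imwrite("pics/w6.png",c["img"][:,:,::-1])
p,st=blob(c["img"],(250,140,330,215),lambda h:(h[...,1]<40)&(h[...,2]>200)); print(p,st,ray(c,*p,.078))
E
```

```text
[0.5173099  0.28202035 0.2227449 ] [ 1.64780852e-03  9.99998544e-01 -4.40552766e-04 -4.62974006e-05] [-0.70415998  0.19478688  0.18330133  1.627768   -0.03566344  1.32289509
  1.05202312]
[280.9048881  182.38898704] [   0    3   65   72 3396] [0.50881475 0.28867111 0.078     ]
```

View pics/w6.png

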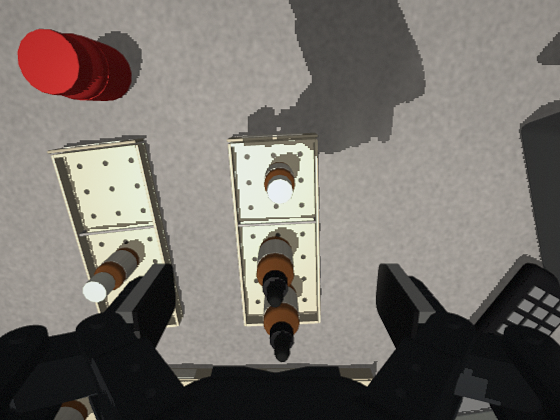

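```bash
python3 - <<'E'
from h import *
c,s=wrist(); print(s["ee_pos"])
for n,p,z in [("oil",(279.5,188),.078),("dFL",(230,143),.02),("dFR",(318,138),.02),("dhole",(278,182),.004),("oFL",(50,153),.02),("oFR",(137,141),.02),("ohole",(113,187),.004)]:
    print(n,ray(c,*p,z)[:2].round(4))
E
```

```text
[0.5172687  0.28238579 0.22299486]
oil [0.5138 0.2879]
dFL [0.4811 0.2392]
dFR [0.4766 0.327 ]
dhole [0.5246 0.2872]
oFL [0.4903 0.0575]
oFR [0.4788 0.1465]
ohole [0.5294 0.1083]
```

Call:
{"name": "apply_moves", "arguments": {"plan": [[0,0,0,-1,2.5,-30,-1],[0,0,0,0,0,-30,-1],[0,0,0,0,0,-30,-1],[0,0,0,0,0,-30,-1],[0,0,0,0,0,-30,-1],[0,0,0,0,0,-25,-1],[0,0,0,0,0,-17,-1],[0,0,0,0,0,0,-1]]}}

```text
clock: 9.97
ee_pos: [0.5131, 0.2846, 0.027]
tool_rot: [0.0, 1.0, -0.002, -0.003]
contact_force: [-0.7, -1.2, -0.5]
finger_gap: 0.0861
```

Call:
{"name": "apply_moves", "arguments": {"plan": [[0,0,0,0,0,0,-1],[0,0,0,0,0,0,-0.5],[0,0,0,0,0,0,0],[0,0,0,0,0,0,0.2],[0,0,0,0,0,0,0.3]]}}

```text
clock: 10.38
ee_pos: [0.5164, 0.2875, 0.0322]
tool_rot: [-0.0, 1.0, 0.001, 0.001]
contact_force: [-0.1, 0.9, 0.9]
finger_gap: 0.0385
```

```bash
python3 - <<'E'
from h import *
c,s=wrist(); print(s["ee_pos"],s["contact_force"],s["finger_gap"]); cv2.imwrite("pics/w7.png",c["img"][:,:,::-1])
E
```

```text
[0.51639701 0.28753607 0.03224641] [-0.12760384  0.93543786  0.89871484] 0.038491150767287735
```

View pics/w7.png

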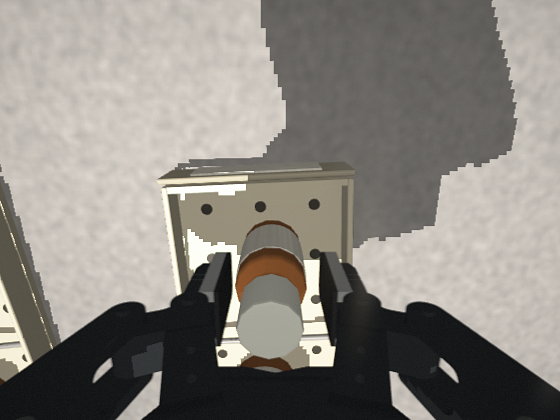

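Call:
{"name": "apply_moves", "arguments": {"plan": [[0,0,0,0,-1.5,0,0.35],[0,0,0,0,0,0,0.4],[0,0,0,0,0,0,0.5],[0,0,0,0,0,0,0.6],[0,0,0,0,0,0,1],[0,0,0,0,0,0,1],[0,0,0,0,0,0,1]]}}

```text
clock: 11.02
ee_pos: [0.5163, 0.2865, 0.0319]
tool_rot: [-0.0, 1.0, 0.001, 0.001]
contact_force: [-0.7, 0.7, 6.0]
finger_gap: 0.0297
```

Call:
{"name": "apply_moves", "arguments": {"plan": [[0,0,0,0,0,5,1],[0,0,0,0,0,15,1],[0,0,0,0,0,25,1],[0,0,0,0,0,25,1],[0,0,0,0,0,20,1],[0,0,0,0,0,10,1],[0,0,0,0,0,0,1],[0,0,0,0,0,0,1]]}}

```text
clock: 11.68
ee_pos: [0.5153, 0.2852, 0.1303]
tool_rot: [-0.0, 1.0, -0.0, -0.0]
contact_force: [-0.6, -0.4, -0.4]
finger_gap: 0.0292
```

```bash
python3 - <<'E'
from h import *
c,s=wrist(); print(s["ee_pos"],s["contact_force"],s["finger_gap"]); cv2.imwrite("pics/w8.png",c["img"][:,:,::-1])
E
```

```text
[0.51532032 0.28517382 0.1302975 ] [-0.58005556 -0.37105042 -0.44134766] 0.02917175068695161
```

View pics/w8.png

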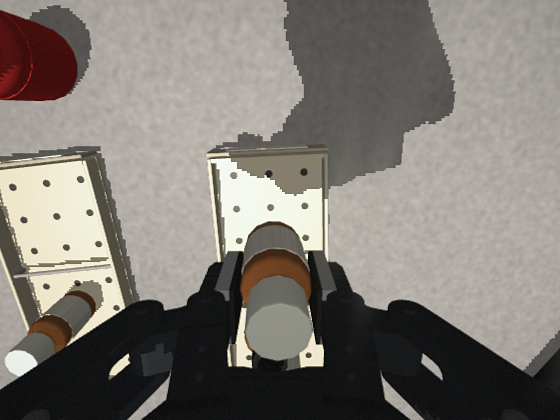

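Call:
{"name": "apply_moves", "arguments": {"plan": [[0,0,0,1,-14,0,1],[0,0,0,2,-28,0,1],[0,0,0,2.5,-33,0,1],[0,0,0,2.5,-33,0,1],[0,0,0,2.5,-33,0,1],[0,0,0,2,-26,0,1],[0,0,0,1,-15,0,1],[0,0,0,0,0,0,1]]}}

```text
clock: 12.4
ee_pos: [0.5285, 0.097, 0.1296]
tool_rot: [0.004, 1.0, -0.002, -0.001]
contact_force: [-0.8, -1.0, -1.1]
finger_gap: 0.0289
```

Call:
{"name": "apply_moves", "arguments": {"plan": [[0,0,0,0,0,0,1],[0,0,0,0,0,-15,1],[0,0,0,0,0,-20,1],[0,0,0,0,0,-20,1],[0,0,0,0,0,-15,1],[0,0,0,0,0,-5,1],[0,0,0,0,0,0,1],[0,0,0,0,0,0,1]]}}

```text
clock: 13.07
ee_pos: [0.5291, 0.1045, 0.056]
tool_rot: [-0.001, 1.0, 0.0, -0.0]
contact_force: [0.4, -0.4, -0.6]
finger_gap: 0.0291
```

```bash
python3 - <<'E'
from h import *
c,s=wrist(); print(s["ee_pos"],s["contact_force"],s["finger_gap"]); cv2.imwrite("pics/w9.png",c["img"][:,:,::-1])
d=arm.read_camera("top"); cv2.imwrite("pics/t9.png",d["img"][:,:,::-1])
E
```

```text
[0.52909226 0.10449511 0.05598165] [ 0.40755026 -0.36002203 -0.64396979] 0.029106024626222252
```

View pics/w9.png

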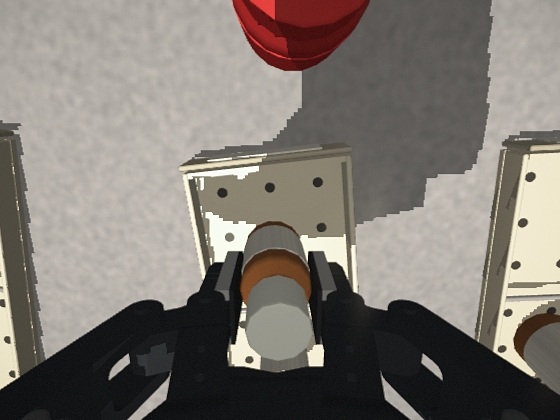

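Call:
{"name": "apply_moves", "arguments": {"plan": [[0,0,0,0,0,-8,1],[0,0,0,0,0,-8,1],[0,0,0,0,0,-4,1],[0,0,0,0,0,-2,1],[0,0,0,0,0,0,1],[0,0,0,0,0,0,1],[0,0,0,0,0,0,1]]}}

```text
clock: 13.75
ee_pos: [0.5294, 0.1036, 0.0341]
tool_rot: [-0.0, 1.0, 0.0, 0.0]
contact_force: [0.3, -0.6, -0.7]
finger_gap: 0.0291
```

Call:
{"name": "apply_moves", "arguments": {"plan": [[0,0,0,0,0,-0.7,1],[0,0,0,0,0,0,1],[0,0,0,0,0,0,1],[0,0,0,0,0,0,1]]}}

```text
clock: 14.08
ee_pos: [0.5292, 0.1036, 0.0334]
tool_rot: [-0.0, 1.0, 0.0, 0.0]
contact_force: [0.0, -0.3, -0.8]
finger_gap: 0.029
```

Call:
{"name": "apply_moves", "arguments": {"plan": [[0,0,0,0,0,-0.7,1],[0,0,0,0,0,0,1],[0,0,0,0,0,-0.7,1],[0,0,0,0,0,0,1],[0,0,0,0,0,0,1]]}}

```text
clock: 14.5
ee_pos: [0.5293, 0.1036, 0.032]
tool_rot: [-0.0, 1.0, 0.0, 0.0]
contact_force: [-0.4, 0.5, 1.4]
finger_gap: 0.0293
```

Call:
{"name": "apply_moves", "arguments": {"plan": [[0,0,0,0,0,-0.4,1],[0,0,0,0,0,0,0.5],[0,0,0,0,0,0,0.2],[0,0,0,0,0,0,-0.3],[0,0,0,0,0,0,-1],[0,0,0,0,0,0,-1],[0,0,0,0,0,0,-1]]}}

```text
clock: 15.08
ee_pos: [0.529, 0.1036, 0.0312]
tool_rot: [-0.0, 1.0, -0.0, -0.0]
contact_force: [0.2, 0.4, -0.1]
finger_gap: 0.0803
```

Call:
{"name": "apply_moves", "arguments": {"plan": [[0,0,0,0,0,15,-1],[0,0,0,0,0,30,-1],[0,0,0,0,0,40,-1],[0,0,0,0,0,40,-1],[0,0,0,0,0,40,-1],[0,0,0,0,0,25,-1],[0,0,0,0,-10,0,-1]]}}

```text
clock: 15.67
ee_pos: [0.5324, 0.0965, 0.2281]
tool_rot: [-0.002, 1.0, 0.002, 0.005]
contact_force: [0.5, 0.3, 0.5]
finger_gap: 0.0854
```

```bash
python3 - <<'E'
from h import *
c,s=wrist(); print(s["ee_pos"],s["contact_force"],s["finger_gap"]); cv2.imwrite("pics/w10.png",c["img"][:,:,::-1])
E
```

```text
[0.53244205 0.09649095 0.22814695] [0.50913374 0.28946375 0.48111345] 0.08539122045684658
```

View pics/w10.png

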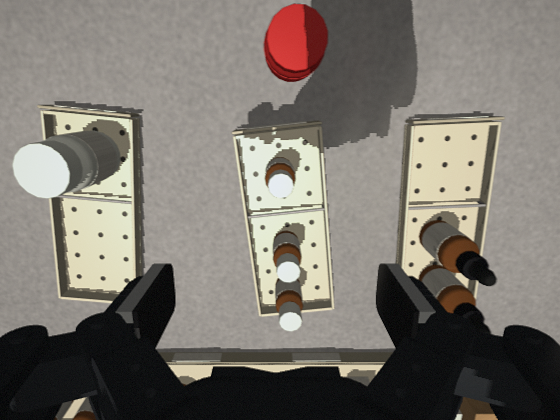

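Call:
{"name": "apply_moves", "arguments": {"plan": [[0,0,0,1,-38,0,-1],[0,0,0,1,-40,0,-1],[0,0,0,1,-40,0,-1],[0,0,0,1,-40,0,-1],[0,0,0,1,-40,0,-1],[0,0,0,1,-40,0,-1],[0,0,0,0,-40,0,-1],[0,0,0,0,-40,0,-1]]}}

```text
clock: 16.38
ee_pos: [0.534, -0.2261, 0.2199]
tool_rot: [0.0, 1.0, 0.0, -0.001]
contact_force: [1.1, -0.7, -0.4]
finger_gap: 0.0851
```

Call:
{"name": "apply_moves", "arguments": {"plan": [[0,0,0,0,-35,0,-1],[0,0,0,0,-23,0,-1],[0,0,0,0,-10,0,-1],[0,0,0,0,0,0,-1],[0,0,0,0,0,0,-1],[0,0,0,0,0,0,-1],[0,0,0,0,0,0,-1]]}}

```text
clock: 16.97
ee_pos: [0.5359, -0.2897, 0.2211]
tool_rot: [-0.002, 1.0, 0.001, -0.0]
contact_force: [0.6, -0.7, 0.1]
finger_gap: 0.0852
```

```bash
python3 - <<'E'
from h import *
c,s=wrist(); print(s["ee_pos"],s["tool_rot"],s["finger_gap"]); cv2.imwrite("pics/w11.png",c["img"][:,:,::-1])
E
```

```text
[ 0.53592927 -0.28974329  0.22109702] [-1.85172627e-03  9.99997961e-01  8.04561768e-04 -5.21617351e-05] 0.08518179517633984
```

View pics/w11.png

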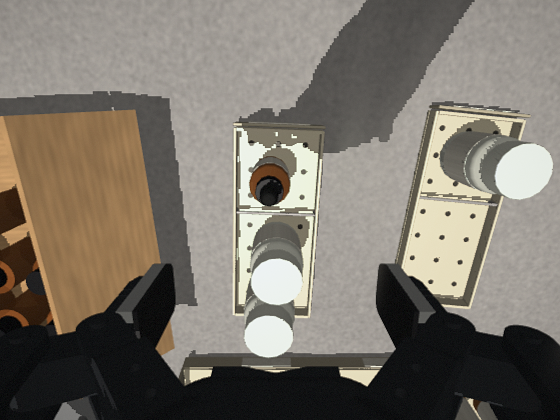

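```bash
python3 - <<'E'
from h import *
c,s=wrist()
for n,p,z in [("tip",(268,199),.112),("collar",(269,186),.089),("shoulder",(270,183),.062),("FL",(235,126),.02),("FR",(323,128),.02),("box",(155,280),.1),("box",(190,280),.0)]: print(n,ray(c,*p,z)[:2].round(4))
c=top()
for p in [(496,165),(510,240)]:
  for z in(0,.1): print(ray(c,*p,z).round(3))
E
```

```text
tip [ 0.5327 -0.2937]
collar [ 0.5278 -0.2932]
shoulder [ 0.5312 -0.2927]
FL [ 0.4834 -0.3275]
FR [ 0.4851 -0.2411]
box [ 0.6081 -0.3912]
box [ 0.6624 -0.3885]
[ 0.622 -0.427  0.   ]
[ 0.6   -0.379  0.1  ]
[ 0.475 -0.445  0.   ]
[ 0.469 -0.395  0.1  ]
```

Call:
{"name": "apply_moves", "arguments": {"plan": [[0,0,0,-3,-0.5,-25,-1],[0,0,0,0,0,-30,-1],[0,0,0,0,0,-30,-1],[0,0,0,0,0,-30,-1],[0,0,0,0,0,-25,-1],[0,0,0,0,0,-20,-1],[0,0,0,0,0,-9,-1],[0,0,0,0,0,0,-1]]}}

```text
clock: 17.78
ee_pos: [0.5309, -0.2915, 0.0503]
tool_rot: [-0.001, 1.0, 0.001, -0.002]
contact_force: [0.7, 0.4, -0.1]
finger_gap: 0.0854
```

Call:
{"name": "apply_moves", "arguments": {"plan": [[0,0,0,0,0,-3,-1],[0,0,0,0,0,0,-0.5],[0,0,0,0,0,0,-0.2],[0,0,0,0,0,0,0],[0,0,0,0,0,0,0]]}}

```text
clock: 18.2
ee_pos: [0.5328, -0.2932, 0.0505]
tool_rot: [-0.0, 1.0, -0.0, 0.001]
contact_force: [-0.2, -0.6, 0.7]
finger_gap: 0.0431
```

```bash
python3 - <<'E'
from h import *
c,s=wrist(); print(s["ee_pos"],s["contact_force"],s["finger_gap"]); cv2.imwrite("pics/w12.png",c["img"][:,:,::-1])
E
```

```text
[ 0.53280799 -0.2931507   0.05047131] [-0.15502357 -0.6420781   0.70964642] 0.043051945579871194
```

View pics/w12.png

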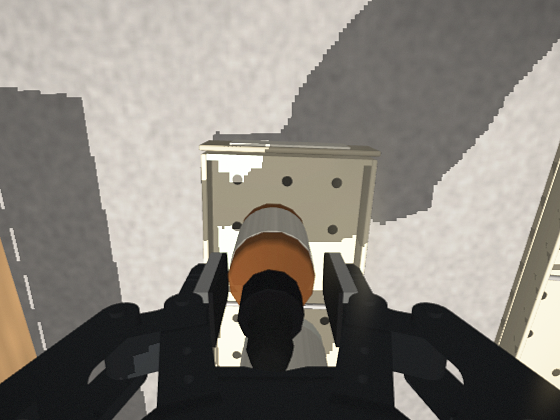

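Call:
{"name": "apply_moves", "arguments": {"plan": [[0,0,0,0,-0.7,-4,0],[0,0,0,0,0,0,0],[0,0,0,0,0,0,0.2],[0,0,0,0,0,0,0.3],[0,0,0,0,0,0,0.5],[0,0,0,0,0,0,1],[0,0,0,0,0,0,1],[0,0,0,0,0,0,1]]}}

```text
clock: 18.92
ee_pos: [0.5321, -0.2935, 0.0453]
tool_rot: [-0.0, 1.0, 0.0, -0.0]
contact_force: [-0.2, -0.5, -2.1]
finger_gap: 0.0372
```

Call:
{"name": "apply_moves", "arguments": {"plan": [[0,0,0,0,0,3,1],[0,0,0,0,0,7,1],[0,0,0,0,0,0,1],[0,0,0,0,0,0,1]]}}

```text
clock: 19.25
ee_pos: [0.5327, -0.2939, 0.0563]
tool_rot: [-0.0, 1.0, -0.0, 0.001]
contact_force: [-0.0, -0.6, -0.8]
finger_gap: 0.0369
```

```bash
python3 - <<'E'
from h import *
c,s=wrist(); print(s["ee_pos"],s["contact_force"],s["finger_gap"]); cv2.imwrite("pics/w13.png",c["img"][:,:,::-1])
E
```

```text
[ 0.53274748 -0.29389974  0.05629525] [-0.02224612 -0.58184465 -0.77038793] 0.03690698998564536
```

View pics/w13.png

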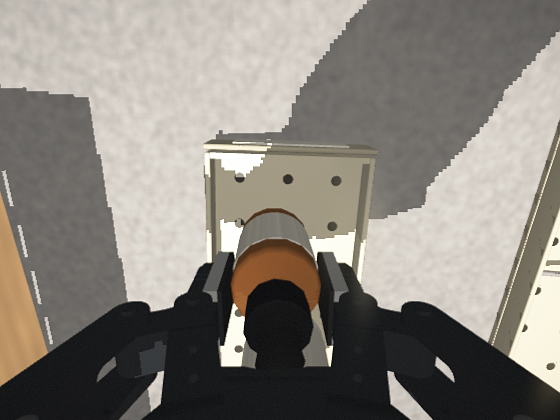

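Call:
{"name": "apply_moves", "arguments": {"plan": [[0,0,0,0,0,10,1],[0,0,0,0,0,20,1],[0,0,0,0,0,25,1],[0,0,0,0,0,25,1],[0,0,0,0,0,20,1],[0,0,0,0,0,10,1],[0,0,0,0,0,0,1],[0,0,0,0,0,0,1]]}}

```text
clock: 19.97
ee_pos: [0.5321, -0.2935, 0.1654]
tool_rot: [-0.0, 1.0, 0.0, 0.0]
contact_force: [-1.3, 0.2, -1.4]
finger_gap: 0.0369
```

```bash
python3 - <<'E'
from h import *
c,s=wrist(); print(s["ee_pos"],s["contact_force"],s["finger_gap"]); cv2.imwrite("pics/w14.png",np.hstack([c["img"]])[:,:,::-1])
d=arm.read_camera("scene");cv2.imwrite("pics/s14.png",cv2.resize(d["img"][180:380,100:380,::-1],None,fx=2.5,fy=2.5))
E
```

```text
[ 0.5321176  -0.29345049  0.1654096 ] [-1.29569057  0.20998806 -1.40804822] 0.03689629371549103
```

View pics/w14.png

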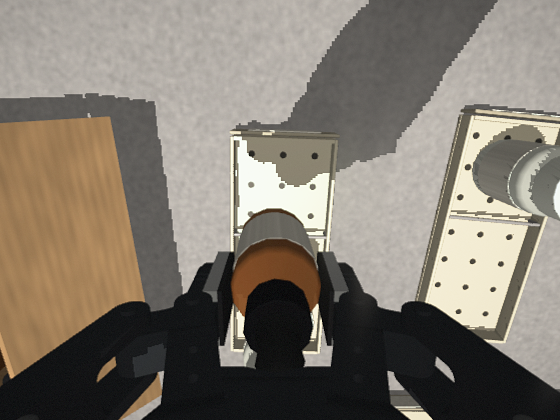

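View pics/s14.png

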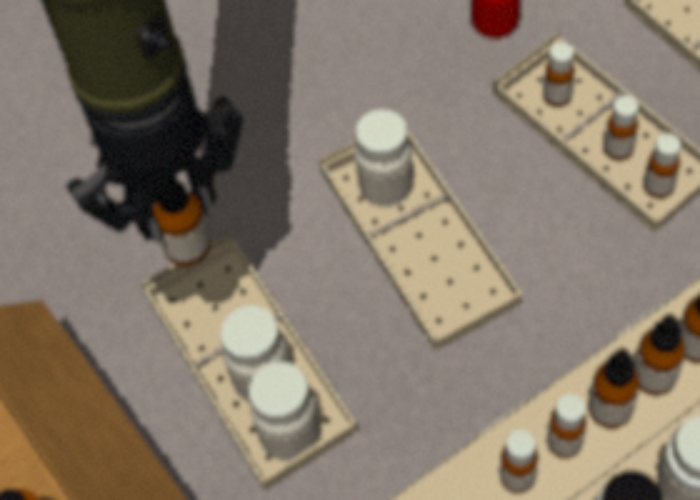

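Call:
{"name": "apply_moves", "arguments": {"plan": [[0,0,0,0,15,0,1],[0,0,0,0,28,0,1],[0,0,0,-1,35,0,1],[0,0,0,-1,35,0,1],[0,0,0,-1,35,0,1],[0,0,0,-1,35,0,1],[0,0,0,-1,35,0,1],[0,0,0,-1,35,0,1]]}}

```text
clock: 20.73
ee_pos: [0.5248, -0.0389, 0.1639]
tool_rot: [-0.0, 1.0, -0.0, -0.001]
contact_force: [0.9, -0.3, -1.7]
finger_gap: 0.0369
```

Call:
{"name": "apply_moves", "arguments": {"plan": [[0,0,0,-1,35,0,1],[0,0,0,-1,35,0,1],[0,0,0,-1,35,0,1],[0,0,0,-1,35,0,1],[0,0,0,0,35,0,1],[0,0,0,0,35,0,1],[0,0,0,0,35,0,1],[0,0,0,0,35,0,1]]}}

```text
clock: 21.4
ee_pos: [0.5209, 0.2407, 0.1636]
tool_rot: [-0.0, 1.0, -0.001, -0.001]
contact_force: [1.6, 0.0, -0.7]
finger_gap: 0.0368
```

Call:
{"name": "apply_moves", "arguments": {"plan": [[0,0,0,0,25,0,1],[0,0,0,0,16,0,1],[0,0,0,0,0,0,1],[0,0,0,0,0,0,1],[0,0,0,0,0,-15,1],[0,0,0,0,0,-25,1],[0,0,0,0,0,-25,1],[0,0,0,0,0,-15,1]]}}

```text
clock: 22.07
ee_pos: [0.5215, 0.2765, 0.0826]
tool_rot: [0.002, 1.0, -0.002, -0.001]
contact_force: [-0.4, -0.0, -1.2]
finger_gap: 0.0367
```

Call:
{"name": "apply_moves", "arguments": {"plan": [[0,0,0,0,0,-5,1],[0,0,0,0,0,0,1],[0,0,0,0,0,0,1]]}}

```text
clock: 22.32
ee_pos: [0.5229, 0.2791, 0.081]
tool_rot: [0.001, 1.0, -0.0, 0.0]
contact_force: [0.4, 0.3, -1.2]
finger_gap: 0.0368
```

```bash
python3 - <<'E'
from h import *
c,s=wrist(); print(s["ee_pos"],s["contact_force"],s["finger_gap"]); cv2.imwrite("pics/w15.png",np.hstack([c["img"]])[:,:,::-1])
E
```

```text
[0.52294912 0.27914    0.08101572] [ 0.3636168   0.25783777 -1.21616402] 0.036788052563966764
```

View pics/w15.png

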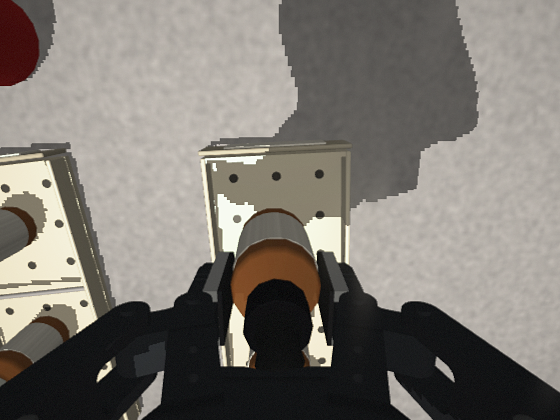

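Call:
{"name": "apply_moves", "arguments": {"plan": [[0,0,0,0,0,-10,1],[0,0,0,0,0,-10,1],[0,0,0,0,0,-7,1],[0,0,0,0,0,-3,1],[0,0,0,0,0,-1.5,1],[0,0,0,0,0,0,1],[0,0,0,0,0,0,1],[0,0,0,0,0,0,1]]}}

```text
clock: 23.03
ee_pos: [0.5225, 0.2806, 0.0493]
tool_rot: [-0.0, 1.0, 0.0, 0.0]
contact_force: [-0.0, 0.1, -1.4]
finger_gap: 0.0365
```

Call:
{"name": "apply_moves", "arguments": {"plan": [[0,0,0,0,0,-0.7,1],[0,0,0,0,0,0,1],[0,0,0,0,0,-0.7,1],[0,0,0,0,0,0,1],[0,0,0,0,0,0,1]]}}

```text
clock: 23.45
ee_pos: [0.5222, 0.2804, 0.0476]
tool_rot: [-0.0, 1.0, 0.0, 0.0]
contact_force: [0.1, 0.0, -0.8]
finger_gap: 0.0372
```

Call:
{"name": "apply_moves", "arguments": {"plan": [[0,0,0,0,0,-0.7,1],[0,0,0,0,0,0,1],[0,0,0,0,0,-0.7,1],[0,0,0,0,0,0,1],[0,0,0,0,0,0,1]]}}

```text
clock: 23.87
ee_pos: [0.5221, 0.2804, 0.0461]
tool_rot: [-0.0, 1.0, 0.0, -0.0]
contact_force: [0.1, -0.3, -0.2]
finger_gap: 0.037
```

Call:
{"name": "apply_moves", "arguments": {"plan": [[0,0,0,0,0,-0.5,1],[0,0,0,0,0,0,1],[0,0,0,0,0,0,1]]}}

```text
clock: 24.12
ee_pos: [0.5221, 0.2804, 0.0456]
tool_rot: [-0.0, 1.0, 0.0, -0.0]
contact_force: [-0.6, 0.2, -2.3]
finger_gap: 0.037
```

Call:
{"name": "apply_moves", "arguments": {"plan": [[0,0,0,0,0,-0.5,1],[0,0,0,0,0,0,1],[0,0,0,0,0,0,1]]}}

```text
clock: 24.37
ee_pos: [0.5222, 0.2804, 0.0452]
tool_rot: [-0.0, 1.0, 0.0, 0.0]
contact_force: [-0.1, 0.6, -0.2]
finger_gap: 0.0368
```

Call:
{"name": "apply_moves", "arguments": {"plan": [[0,0,0,0,0,-0.5,1],[0,0,0,0,0,0,1],[0,0,0,0,0,0,1]]}}

```text
clock: 24.62
ee_pos: [0.5225, 0.2805, 0.0452]
tool_rot: [-0.0, 1.0, 0.0, 0.0]
contact_force: [-1.1, -0.3, 3.5]
finger_gap: 0.0367
```

Contact. Release and look.

Call:
{"name": "apply_moves", "arguments": {"plan": [[0,0,0,0,0,0,0.4],[0,0,0,0,0,0,0.1],[0,0,0,0,0,0,-0.3],[0,0,0,0,0,0,-1],[0,0,0,0,0,0,-1],[0,0,0,0,0,0,-1],[0,0,0,0,0,0,-1]]}}

```text
clock: 25.2
ee_pos: [0.5221, 0.2805, 0.0445]
tool_rot: [-0.0, 1.0, 0.0, -0.0]
contact_force: [-0.6, -0.6, 0.4]
finger_gap: 0.0852
```

Call:
{"name": "apply_moves", "arguments": {"plan": [[0,0,0,0,0,15,-1],[0,0,0,0,0,30,-1],[0,0,0,0,0,40,-1],[0,0,0,0,0,40,-1],[0,0,0,0,0,30,-1],[0,0,0,0,0,20,-1],[0,0,0,0,0,0,-1],[0,0,0,0,0,0,-1]]}}

```text
clock: 25.87
ee_pos: [0.5228, 0.2808, 0.221]
tool_rot: [-0.0, 1.0, 0.001, 0.001]
contact_force: [-1.2, -0.0, -0.6]
finger_gap: 0.0858
```

```bash
python3 - <<'E'
from h import *
c,s=wrist(); print(s["ee_pos"],s["contact_force"],s["finger_gap"]); cv2.imwrite("pics/w16.png",np.hstack([c["img"]])[:,:,::-1])
E
```

```text
[0.52282488 0.28078081 0.22102157] [-1.19503076 -0.04631957 -0.57449946] 0.08575900742540148
```

View pics/w16.png

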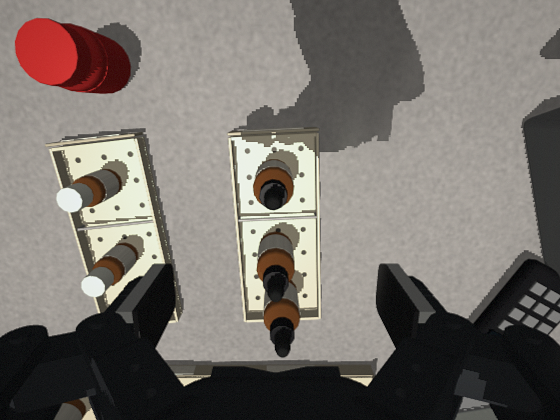

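Call:
{"name": "apply_moves", "arguments": {"plan": [[0,0,0,-1,-25,0,-1],[0,0,0,-1,-40,0,-1],[0,0,0,-1,-40,0,-1],[0,0,0,-1,-40,0,-1],[0,0,0,-1,-40,0,-1],[0,0,0,-1,-40,0,-1],[0,0,0,0,-40,0,-1],[0,0,0,0,-40,0,-1]]}}

```text
clock: 26.58
ee_pos: [0.5146, -0.0264, 0.2177]
tool_rot: [-0.0, 1.0, -0.0, -0.002]
contact_force: [0.7, -0.8, -0.7]
finger_gap: 0.0851
```

Call:
{"name": "apply_moves", "arguments": {"plan": [[0,0,0,0,-36,0,-1],[0,0,0,0,-22,0,-1],[0,0,0,0,-10,0,-1],[0,0,0,0,0,0,-1],[0,0,0,0,0,0,-1],[0,0,0,0,0,0,-1],[0,0,0,0,0,0,-1]]}}

```text
clock: 27.17
ee_pos: [0.5163, -0.0901, 0.2192]
tool_rot: [-0.002, 1.0, 0.0, -0.0]
contact_force: [0.4, 0.1, -0.3]
finger_gap: 0.0853
```

```bash
python3 - <<'E'
from h import *
c,s=wrist(); print(s["ee_pos"],s["tool_rot"],s["finger_gap"]); cv2.imwrite("pics/w17.png",c["img"][:,:,::-1])
g=cv2.cvtColor(c["img"],cv2.COLOR_RGB2GRAY)
print(cv2.HoughCircles(cv2.medianBlur(g,3)[130:240,220:330],cv2.HOUGH_GRADIENT,1,50,param1=100,param2=12,minRadius=20,maxRadius=34))
E
```

```text
[ 0.51631643 -0.09006679  0.21918995] [-2.01385170e-03  9.99997845e-01  3.28573849e-04 -3.83003854e-04] 0.08527572255798131
[[[52.5 62.5 28.9]]]
```

View pics/w17.png

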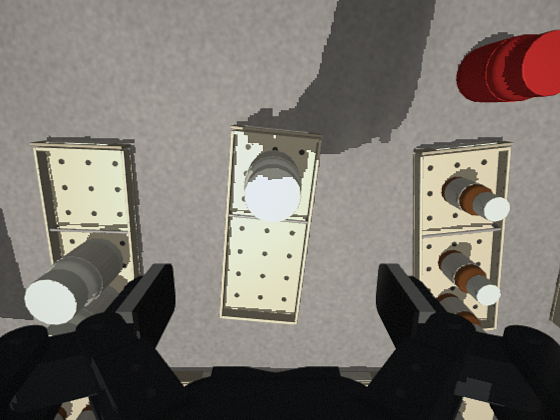

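Call:
{"name": "apply_moves", "arguments": {"plan": [[0,0,0,0,0,-30,-1],[0,0,0,0,0,-30,-1],[0,0,0,0,0,-30,-1],[0,0,0,0,0,-30,-1],[0,0,0,0,0,-25,-1],[0,0,0,0,0,-25,-1],[0,0,0,0,0,-13,-1],[0,0,0,0,0,0,-1]]}}

```text
clock: 27.88
ee_pos: [0.5135, -0.091, 0.0334]
tool_rot: [-0.001, 1.0, 0.0, -0.003]
contact_force: [-0.1, 1.2, 0.4]
finger_gap: 0.0851
```

Call:
{"name": "apply_moves", "arguments": {"plan": [[0,0,0,0,0,0,-1],[0,0,0,0,0,0,0],[0,0,0,0,0,0,0.2],[0,0,0,0,0,0,0.3],[0,0,0,0,0,0,0.4],[0,0,0,0,0,0,0.6],[0,0,0,0,0,0,1],[0,0,0,0,0,0,1]]}}

```text
clock: 28.55
ee_pos: [0.5173, -0.0925, 0.0381]
tool_rot: [-0.0, 1.0, 0.0, 0.001]
contact_force: [-0.3, 0.9, 6.7]
finger_gap: 0.0511
```

Call:
{"name": "apply_moves", "arguments": {"plan": [[0,0,0,0,0,0,1],[0,0,0,0,0,0,1]]}}

```text
clock: 28.72
ee_pos: [0.5173, -0.0925, 0.0382]
tool_rot: [-0.0, 1.0, 0.0, 0.001]
contact_force: [-1.5, 0.1, 6.5]
finger_gap: 0.0513
```

Call:
{"name": "apply_moves", "arguments": {"plan": [[0,0,0,0,0,10,1],[0,0,0,0,0,20,1],[0,0,0,0,0,25,1],[0,0,0,0,0,25,1],[0,0,0,0,0,20,1],[0,0,0,0,0,10,1],[0,0,0,0,0,0,1],[0,0,0,0,0,0,1]]}}

```text
clock: 29.38
ee_pos: [0.516, -0.0925, 0.1465]
tool_rot: [-0.0, 1.0, 0.0, 0.0]
contact_force: [0.3, -0.5, -1.5]
finger_gap: 0.0512
```

Call:
{"name": "apply_moves", "arguments": {"plan": [[0,0,0,1,-15,0,1],[0,0,0,2,-28,0,1],[0,0,0,3,-35,0,1],[0,0,0,3,-38,0,1],[0,0,0,2,-35,0,1],[0,0,0,2,-28,0,1],[0,0,0,1,-16,0,1],[0,0,0,0,0,0,1]]}}

```text
clock: 30.05
ee_pos: [0.5275, -0.2926, 0.1445]
tool_rot: [0.003, 1.0, -0.001, -0.002]
contact_force: [-0.2, 0.0, -0.8]
finger_gap: 0.0511
```

Call:
{"name": "apply_moves", "arguments": {"plan": [[0,0,0,0,0,0,1],[0,0,0,0,0,0,1],[0,0,0,0,0,-15,1],[0,0,0,0,0,-20,1],[0,0,0,0,0,-20,1],[0,0,0,0,0,-15,1],[0,0,0,0,0,0,1],[0,0,0,0,0,0,1]]}}

```text
clock: 30.72
ee_pos: [0.5298, -0.2856, 0.0757]
tool_rot: [-0.001, 1.0, 0.001, -0.001]
contact_force: [-0.2, -0.4, -1.3]
finger_gap: 0.0514
```

```bash
python3 - <<'E'
from h import *
c,s=wrist(); print(s["ee_pos"],s["contact_force"],s["finger_gap"]); cv2.imwrite("pics/w18.png",c["img"][:,:,::-1])
E
```

```text
[ 0.52981887 -0.28556875  0.07570073] [-0.18236879 -0.43397598 -1.32974535] 0.051369414450154624
```

View pics/w18.png

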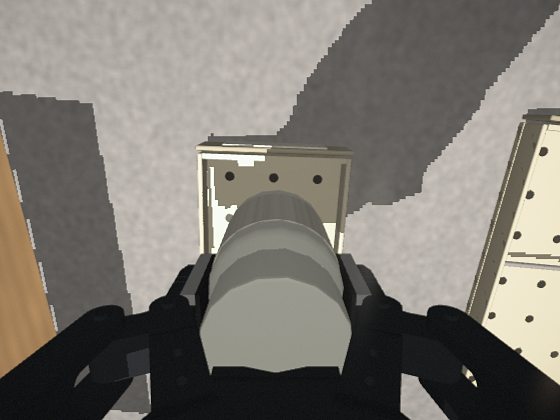

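Call:
{"name": "apply_moves", "arguments": {"plan": [[0,0,0,0,0,-10,1],[0,0,0,0,0,-12,1],[0,0,0,0,0,-8,1],[0,0,0,0,0,-4,1],[0,0,0,0,0,-2,1],[0,0,0,0,0,0,1],[0,0,0,0,0,0,1],[0,0,0,0,0,0,1]]}}

```text
clock: 31.43
ee_pos: [0.5305, -0.2879, 0.0411]
tool_rot: [-0.0, 1.0, -0.0, 0.0]
contact_force: [0.0, -0.4, -0.8]
finger_gap: 0.0515
```

Call:
{"name": "apply_moves", "arguments": {"plan": [[0,0,0,0,0,-0.7,1],[0,0,0,0,0,0,1],[0,0,0,0,0,0,1]]}}

```text
clock: 31.68
ee_pos: [0.5303, -0.2876, 0.0402]
tool_rot: [-0.0, 1.0, 0.0, 0.0]
contact_force: [0.2, 0.2, -1.0]
finger_gap: 0.0508
```

Call:
{"name": "apply_moves", "arguments": {"plan": [[0,0,0,0,0,-0.7,1],[0,0,0,0,0,0,1],[0,0,0,0,0,-0.7,1],[0,0,0,0,0,0,1],[0,0,0,0,0,0,1]]}}

```text
clock: 32.1
ee_pos: [0.5301, -0.2876, 0.0385]
tool_rot: [-0.0, 1.0, 0.0, -0.0]
contact_force: [-0.0, 0.1, -1.0]
finger_gap: 0.0513
```

Call:
{"name": "apply_moves", "arguments": {"plan": [[0,0,0,0,0,-0.5,1],[0,0,0,0,0,0,1],[0,0,0,0,0,0,1]]}}

```text
clock: 32.35
ee_pos: [0.5302, -0.2876, 0.0383]
tool_rot: [-0.0, 1.0, 0.0, 0.0]
contact_force: [-0.6, 1.5, 1.4]
finger_gap: 0.0513
```

Contact; release and withdraw up, then away for the check.

Call:
{"name": "apply_moves", "arguments": {"plan": [[0,0,0,0,0,-0.3,1],[0,0,0,0,0,0,0.4],[0,0,0,0,0,0,0],[0,0,0,0,0,0,-0.5],[0,0,0,0,0,0,-1],[0,0,0,0,0,0,-1],[0,0,0,0,0,0,-1]]}}

```text
clock: 32.93
ee_pos: [0.5302, -0.2876, 0.0375]
tool_rot: [-0.0, 1.0, -0.0, 0.0]
contact_force: [-0.6, -0.1, 0.4]
finger_gap: 0.0854
```

Call:
{"name": "apply_moves", "arguments": {"plan": [[0,0,0,0,0,15,-1],[0,0,0,0,0,30,-1],[0,0,0,0,0,40,-1],[0,0,0,0,0,40,-1],[0,0,0,0,0,40,-1],[0,0,0,0,0,20,-1],[0,0,0,0,0,0,-1],[0,0,0,0,0,0,-1]]}}

```text
clock: 33.6
ee_pos: [0.5309, -0.288, 0.2241]
tool_rot: [-0.0, 1.0, -0.0, 0.002]
contact_force: [-0.3, 0.5, -0.4]
finger_gap: 0.0854
```

```bash
python3 - <<'E'
from h import *
c,s=wrist(); print(s["ee_pos"],s["contact_force"],s["finger_gap"]); cv2.imwrite("pics/w19.png",c["img"][:,:,::-1])
d=arm.read_camera("scene"); cv2.imwrite("pics/s19.png",d["img"][:,:,::-1])
E
```

```text
[ 0.53090756 -0.28798318  0.22411254] [-0.32101331  0.50417353 -0.36208781] 0.08538624614333777
```

View pics/w19.png

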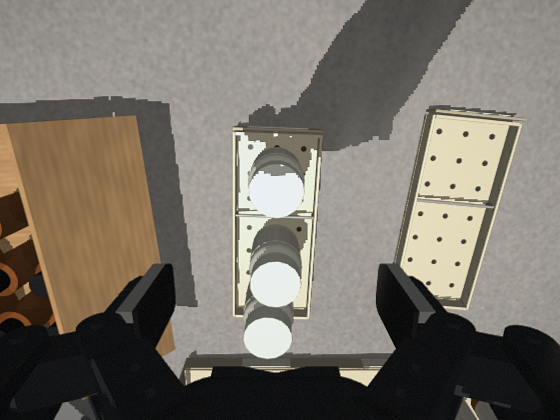

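Call:
{"name": "apply_moves", "arguments": {"plan": [[0,0,0,0,40,0,-1],[0,0,0,0,40,0,-1],[0,0,0,0,40,0,-1],[0,0,0,0,40,0,-1],[0,0,0,0,30,0,-1],[0,0,0,0,0,0,-1],[0,0,0,0,0,0,-1],[0,0,0,0,0,0,-1]]}}

```text
clock: 34.37
ee_pos: [0.5294, -0.0982, 0.2215]
tool_rot: [0.0, 1.0, -0.0, -0.001]
contact_force: [0.9, -0.5, 0.2]
finger_gap: 0.0855
```

```bash
python3 - <<'E'
from h import *
for n in("scene","top"):
    d=arm.read_camera(n); cv2.imwrite(f"pics/{n}20.png",d["img"][:,:,::-1])
E
```

```text
(no output)
```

View pics/scene20.png

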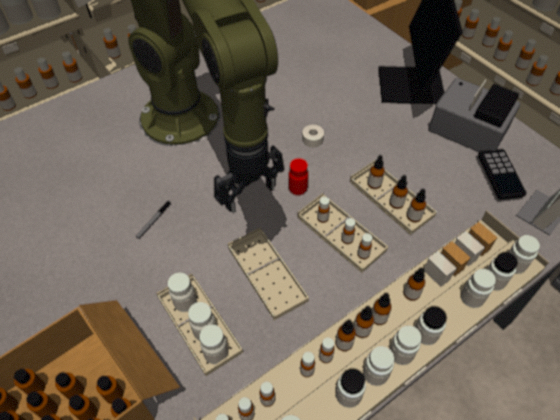

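View pics/top20.png

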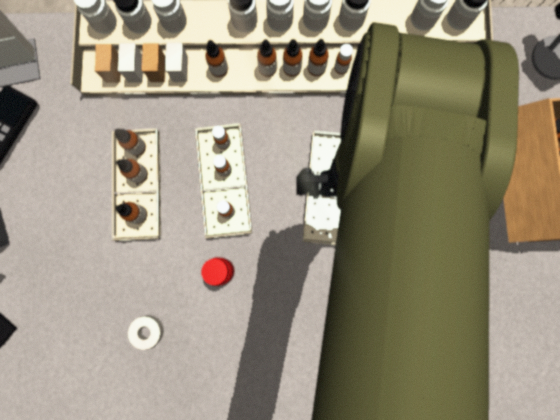

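```bash
python3 - <<'E'
from h import *
c=top();S=arm.read_camera("scene")
im=cv2.imread("pics/top20.png");cv2.imwrite("pics/z20.png",cv2.resize(im[110:260,90:280],None,fx=4,fy=4,interpolation=cv2.INTER_CUBIC))
for r,z in [((205,195,245,225),.078)]:
    p,st=blob(c["img"],r,white);print("oil",p,st,ray(c,*p,z)[:2])
p,st=blob(S["img"],(160,268,196,300),lambda h:(h[...,1]<60)&(h[...,2]>170));print("jar",p,st,ray(S,*p,.096)[:2])
a=cv2.imread("pics/top0.png").astype(int)
d=abs(im-a).max(2)>40
print("changed px over stock areas",d[120:185,105:165].sum(),d[120:182,195:245].sum())
b=cv2.imread("pics/scene0.png").astype(int);d=abs(cv2.imread("pics/scene20.png")-b).max(2)>40
print(d[300:365,180:240].sum())
E
```

```text
oil [224.75909091 208.07840909] [  0   0  40  30 880] [0.52669606 0.09629813]
jar [178.06666667 281.63492063] [  8   5  21  19 315] [ 0.52829617 -0.28873571]
changed px over stock areas 1906 1648
47
```

View pics/z20.png

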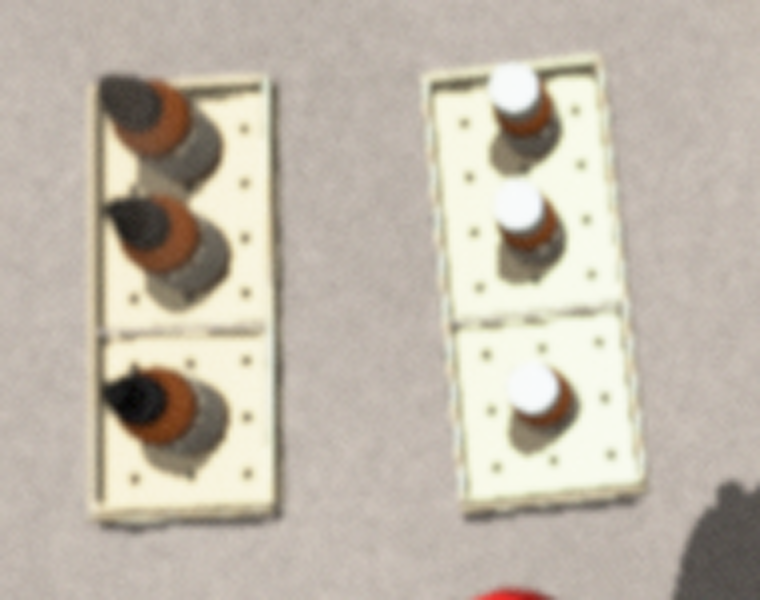

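```bash
python3 - <<'E'
from h import *
c=top(); print(ray(c,534.5/4-.5+90,388.5/4-.5+110,.078), ray(c,549.5/4-.5+90,406/4-.5+110,.004)); s=arm.observe(); print(s["clock"],abs(s["joint_vel"]).max())
arm.hand_in()
E
```

```text
[0.52933088 0.09929303 0.078     ] [0.5304044  0.10217965 0.004     ]
34.6167 0.006560650415723785
the job is handed in; nothing more can be done
```

All three bottles stand upright in the front bays of their own trays. I parked the jar in the empty tray, moved the oil bottle and the dropper home, then brought the jar home. The job was handed in at about 34.6 s.

**Final checks**
- **Pictures:** the last pictures show all three upright, with the empty tray clear again.
- **Stock:** it looks to be in the same place as before, judged by eye for the dropper and oil stock. A pixel comparison found little change over the jar stock.
- **Oil bottle:** about 3 mm from its bay's middle in the top view.
- **Jar:** about 2 mm from its bay's middle in the scene view.
- **Dropper:** it was set down within about 1 mm of the bay middle I had estimated. I only checked its final position by eye.

**What disagreed or failed**
- The wrist and top cameras differed by 3–7 mm in y on objects and trays. I used values in between.
- One automatic colour mask for the oil bottle and the before-and-after pixel comparison over the dropper and oil stock were spoiled by a change in brightness. I read those from the zoomed picture instead.

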